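Lock the bayonet lid on a tumbling barrel

ROBOT

A 6-joint arm with a two-finger parallel gripper is mounted at the origin on a cart in front of the work surface, level with it; the furniture and walls round the work are solid. World frame = base frame: x ahead of the robot, y to its left, z up, the work surface at z = 0. Lengths are in mm, angles in rad, forces in N, time in s.
With the tool pointing down it reaches from about 400 to 925 mm from the base axis. Payload 12.5 kg.
Tool frame: the origin (TCP) lies midway between the tips of the shut fingers; the grasp point (between the pads) lies 19 mm behind it; z points along the fingers, y is the line along which they close (so a half turn about z gives the same grasp; the last joint's range is limited). The gripper opens to 95 mm and grips with 3 to 60 N. Pads are 20 mm wide; open, the fingers measure 119 mm over their backs; the gripper's body (75 mm by 180 mm) begins 59 mm behind the grasp point.
Start: joints at [-0.106, 0.491, 1.559, -0, 1.092, -0.106], TCP at [625.017, 0.021, 214.661] pointing down, gripper open.
Joint ranges: [-3.1, 3.1], [-0.84, 2.19], [0.05, 2.79], [-1.13, 4.28], [0.06, 2.93], [-2.69, 2.69]. Speed limits (rad/s): [2.22, 2.22, 2.79, 3.14, 3.14, 3.14].

INTERFACE

Orientations are given as [roll, pitch, yaw] about the fixed x, y, z axes, in that order (R = Rz(yaw) Ry(pitch) Rx(roll)).
In Python, from cell import readout, eyes, env gives the robot as it stands.
- The arm moves only by the tool move_arm, never from a script. Its argument "plan" is a list of rows, each a list of 3 entries, a list of its own where there are three numbers: the turn, a rotation vector about the tool's x, y, z in degrees, then the shift along the tool's x, y, z in m, then the gripper command: -1 is shut, 1 is fully open, values between are in proportion. In form: [[[ax, ay, az], [x, y, z], jaw], ...]. A call has 1 to 5 rows; each row is the pose to reach, as a shift and turn from the pose commanded when the call began, along the tool's axes at that moment; what a row does not reach only later rows make up. A row lasts 1/8 s, in which the tool goes at most 62.5 mm and 10.7 degrees, less where a joint would pass 70% of its speed; a pose out of reach is approached as far as the arm can. A call with a gripper value outside its range is refused whole. The fingers move at their own pace and stop on an object; the grip force is fixed at half the most. Time passes only in rows, so rows that repeat a pose let the fingers close. It gives the time, the measured TCP pose, the force, the opening and the grip force at its end, in the units of the state.
- readout.state(): the state, without advancing time (a new reading comes with each control period).
- eyes.read_camera(name): name is "scene" or "side" or "wrist"; returns a dict with "img" (480x640x3 uint8, red, green, blue), "K" (3x3 intrinsics, pixels), "extrinsics" (4x4, takes a point from camera to world coordinates). Camera axes: x right, y up, looking along -z (the intrinsics and any distortion apply to the point x, -y, -z); pixel columns grow to the right and rows downward; lengths in mm; the calibration is good to about 2 mm. A picture is of the moment at which its call begins. There is no depth.
- env.job_done(): hands the job in; it is judged then, once.
Trained networks look in a picture, given as the dict that the camera call returned (one of the last four; its "shot" number tells which), for a name from the list of things; names that differ only in an ending like _2 or _b are one class to them, and where a whole thing is asked for, a point or a joint stands for the part that bears it (a point fixed in the world has none). Each returns a list of dicts, best first, with "score" (0 to 1); they miss things now and then, are a little off and sometimes report something else, mostly with a low value. They report only what shows in the picture. A call takes as long as a camera call.
- eyes.cut_out(picture, name): "mask" (480x640 bool, what is visible of it) and "uv" ([column, row] in pixels, amid what is visible of it).
The state is a dict: "t": time; "joints": joint angles; "qvel": joint speeds; "tau": joint torques, N m; "eef_pos": TCP position; "tcp_rot": TCP orientation; "ft_force": force on the tool from outside, world axes, zero at the start; "moment": the same for the moment, N m; "opening": opening from 0.0 (shut) to 1.0 (fully open); "grip_force": force on a finger pad.
Only numpy, scipy, OpenCV 4.12 (cv2) and the standard library are available. Lean on these libraries where they do the work, as an engineer would, in place of code of your own. Each camera call takes 0.05 s, during which the arm holds its last target. There are 200 camera calls.

TASK

The tumbling barrel is loaded with rusty bolts and ready to be closed. Set the lid on its mouth so that the two lugs drop through the notches and the lid sits down flat, then swing its bar clockwise (seen from above) until it has passed over the spring catch and the catch has snapped up behind it, the bar lying trapped against the stop. Leave the other things on the bench where they are.

Things in the scene. Friction and masses are not known exactly. Their poses are not given: they have to be found in the camera images.
- lid_bar (a point): Loose aluminium bayonet lid, 0.45 kg: centre of its red steel handle bar, half-way up the bar, on the lid's axis. The bar runs along x, is 176 mm long, 14 thick, 28 tall, with black rubber from 55 mm out. z up. Flange (117 mm across) has its top 22 mm and its underside 30 mm below. Only two spacers no wider than the bar stand under it, so fingertips fit beside it. Same after half a turn.
- lid: The same lid: centre of the underside of its plug, 47.5 mm below lid_bar, same axes. It stands on the plug at the start. Plug 88 mm across, its foot tapered, 17.5 mm deep under the flange. Two lugs stand out of the plug under the bar, along +x and -x: 20 mm wide, 7 tall (2 to 9 mm above this point), out to 52 mm from the axis.
- mouth (a point): Green tumbling barrel standing on end, fixed to the bench: centre of its mouth, level with the top of the bare steel collar, 122 mm above the bench. z up, x towards the keeper. Collar 128 mm across, hole in its lip 93 mm. With the lid in, the flange lies on the lip and lid_bar is 30 mm above here. From the notches the lid turns clockwise only, 60 deg, until the bar lies along x (either end at the keeper).
- notch (a point): Middle of one of the two notches in the lip that let the lugs through, 51 mm from mouth, at +60 deg (counter-clockwise from above) from the mouth's x; the other is opposite. Each about 33 mm wide and out to 56 mm from the axis. Lugs then run under the 6 mm lip with 2.5 mm play. Pushing the bar round near an end takes 2 to 10 N, most while it crosses the catch; the end away from the keeper is clear.
- keeper (a point): Where the bar ends up at the keeper: 76 mm along the mouth's +x, 30 mm above the mouth, same axes. The face of the stop lug is 9 mm to the -y side, its top at this height. The steel spring leaf (12 mm wide) slopes up from 53 mm to 10.5 mm on the +y side, its tip 7 mm below this height, 7 mm above the bar's underside. The bar comes from +y, presses the leaf down and passes its tip.
- catch (a joint): Spring leaf of the catch on the barrel: 0 = up (at rest), about 0.15 rad = pressed flat under the passing bar; it springs back by itself.
- bolt_tin: Bystander: open rusty tin, 75 mm across, 60 mm tall; origin at the centre of its underside.
- horseshoe_b: Bystander: rusty horseshoe lying flat, 123 x 137 x 19 mm; origin at the centre of its underside.
- match_tin: Bystander: flat brass tin, 42 x 64 x 18 mm; origin at the centre of its underside.

How it is judged:
By the outcome, as a careful person would: the job done as asked, in the order asked, and still so for the second after the job is handed in, with the robot touching nothing.
It also fails if it takes over 59 s, if anything falls off the work surface, if the arm or the gripper's body presses on something with over 40 N, if the wrist force passes 120 N, or if a joint passes its speed limit or range.

## Working session

There is one attempt and no reset: what is moved stays moved. The work goes in short steps, Python scripts to look and compute and a tool call to move; the robot and the scene stay as the last step left them, time stands still between calls to the robot, and variables do not carry over. Pictures are saved under pics/ and viewed, at most 13 in all, crops included, and the job is handed in when it is done.

Besides the shell and the picture viewer there is one more tool, called after ">>>" as a command line: name --argument value ..., lists and objects as JSON in quotes. move_arm: Moves the arm, as the interface text tells. Its arguments: {"type":"object","properties":{"plan":{"type":"array","items":{"type":"array"}}},"required":["plan"]}

```bash
ls; mkdir -p pics; cat > h.py <<'E'
import numpy as np, cv2
from cell import readout, eyes, env
def shot(n,save=None):
    p=eyes.read_camera(n)
    if save: cv2.imwrite('pics/'+save,p['img'][:,:,::-1])
    return p
def ray(p,uv):
    K=np.array(p['K']);E=np.array(p['extrinsics'])
    d=np.linalg.inv(K)@[uv[0],uv[1],1.]; d=np.array([d[0],-d[1],-d[2]])
    return E[:3,3],E[:3,:3]@d
def onz(p,uv,z):
    o,d=ray(p,uv); return o+d*(z-o[2])/d[2]
def proj(p,X):
    K=np.array(p['K']);E=np.array(p['extrinsics'])
    c=E[:3,:3].T@(np.array(X,float)-E[:3,3]); q=K@[c[0],-c[1],-c[2]]; return q[:2]/q[2]
E
python3 - <<'E'
from h import *
s=readout.state(); print({k:np.round(v,3).tolist() for k,v in s.items()})
ims=[]
for n in ['scene','side','wrist']:
    p=shot(n,n+'0.png'); ims.append(p['img'])
    print(n,{k:np.shape(v) for k,v in p.items()}, np.round(p['extrinsics'],2).tolist(), np.round(p['K'],1).tolist())
    for nm in ['lid','mouth','catch','lid_bar','keeper','bolt_tin','horseshoe_b','match_tin']:
        try:
            for r in eyes.cut_out(p,nm)[:2]: print(nm,round(r['score'],2),np.round(r['uv']),r['mask'].sum())
        except Exception as e: print(nm,e)
E
```

```text
pics
{'t': 0.0, 'joints': [-0.106, 0.492, 1.559, 0.0, 1.092, -0.106], 'qvel': [0.0, 0.002, -0.001, -0.001, -0.001, 0.002], 'tau': [-0.001, -61.264, -25.818, 0.069, 0.048, -0.0], 'eef_pos': [624.744, 0.033, 214.049], 'tcp_rot': [-3.14, -0.0, 1.571], 'ft_force': [-0.028, 0.161, 0.774], 'moment': [0.012, 0.001, 0.013], 'grip_force': 0.0, 'opening': 1.002}
scene {'img': (480, 640, 3), 'K': (3, 3), 'extrinsics': (4, 4), 'shot': ()} [[-0.9, 0.33, -0.29, 109.18], [-0.44, -0.64, 0.62, 1021.84], [0.02, 0.69, 0.72, 915.59], [0.0, 0.0, 0.0, 1.0]] [[570.6, 0.0, 318.6], [0.0, 570.6, 242.6], [0.0, 0.0, 1.0]]
lid 0.91 [320. 186.] 1566
mouth 0.63 [278. 261.] 6555
catch 0.45 [315. 226.] 75
lid_bar 0.86 [319. 187.] 1561
keeper 0.92 [276. 259.] 6616
bolt_tin 0.71 [336. 301.] 1544
bolt_tin 0.57 [277. 261.] 6414
horseshoe_b 0.81 [268. 379.] 1835
match_tin 0.55 [348. 227.] 448
side {'img': (480, 640, 3), 'K': (3, 3), 'extrinsics': (4, 4), 'shot': ()} [[-0.85, 0.23, -0.47, -150.78], [-0.52, -0.39, 0.76, 1279.97], [-0.01, 0.89, 0.46, 718.75], [0.0, 0.0, 0.0, 1.0]] [[570.1, 0.0, 312.8], [0.0, 570.1, 236.8], [0.0, 0.0, 1.0]]
lid 0.59 [329. 230.] 951
mouth 0.85 [279. 271.] 4791
catch 0.48 [312. 233.] 57
catch 0.34 [278. 272.] 4661
lid_bar 0.59 [332. 231.] 887
keeper 0.81 [275. 270.] 4527
bolt_tin 0.61 [326. 303.] 1207
horseshoe_b 0.8 [268. 351.] 1189
match_tin 0.73 [347. 262.] 329
wrist {'img': (480, 640, 3), 'K': (3, 3), 'extrinsics': (4, 4), 'shot': ()} [[1.0, -0.0, -0.0, 623.97], [0.0, 0.96, 0.29, 83.47], [-0.0, -0.29, 0.96, 385.06], [0.0, 0.0, 0.0, 1.0]] [[363.0, 0.0, 319.7], [0.0, 363.0, 240.3], [0.0, 0.0, 1.0]]
lid 0.8 [248. 120.] 14211
lid_bar 0.77 [246. 121.] 14285
match_tin 0.96 [109.  29.] 3491
```

```bash
python3 - <<'E'
import cv2,numpy as np
s=cv2.imread('pics/scene0.png');w=cv2.imread('pics/wrist0.png')
a=cv2.resize(s[140:440,180:440],None,fx=2,fy=2,interpolation=cv2.INTER_CUBIC)
cv2.imwrite('pics/a.png',a)
E
```

```text
(no output)
```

View pics/a.png

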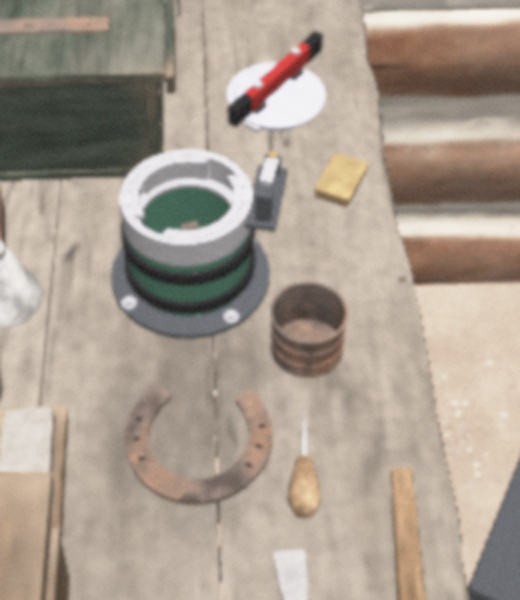

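View pics/wrist0.png

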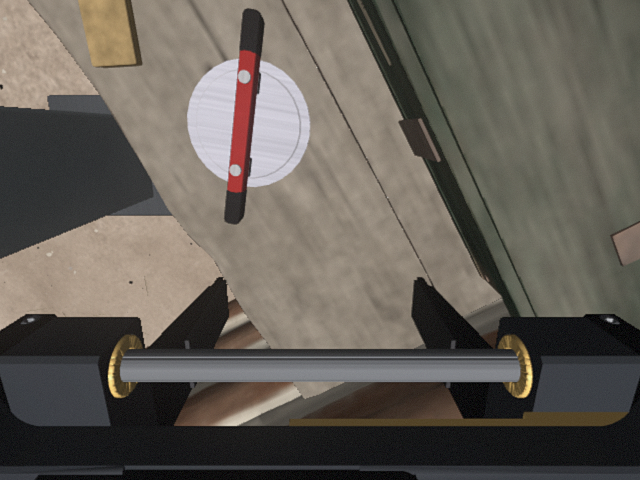

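```bash
python3 - <<'E'
from h import *
p=shot('wrist')
m=eyes.cut_out(p,'lid')[0]['mask']
hsv=cv2.cvtColor(p['img'],cv2.COLOR_RGB2HSV)
red=((hsv[...,0]<8)|(hsv[...,0]>172))&(hsv[...,1]>150)&m
ys,xs=np.nonzero(red); (c,sz,a)=cv2.minAreaRect(np.c_[xs,ys].astype(np.float32)); print('red',c,sz,a)
for z in (61.5,): 
    bx=cv2.boxPoints((c,sz,a)); print(np.round([onz(p,b,z) for b in bx],1).tolist(), onz(p,c,z))
e=[onz(p,u,58) for u in ((253,12),(234,222))]; print(e,np.linalg.norm(e[0]-e[1]),np.mean(e,0))
s=shot('scene')
print('mouth',onz(s,(273.5,241),122), 'keeper tip',onz(s,(180+272/2,140+155/2),145),'stop',onz(s,(180+270/2,140+185/2),152))
print('tin',onz(s,(180+309/2,140+345/2),0),'match',onz(s,(180+342/2,140+178/2),18),'hs',onz(s,(180+200/2,140+440/2),0))
print('box',onz(s,(180+160/2,140+175/2),0), onz(s,(180+165/2,140+75/2),70))
E
```

```text
red (241.44210815429688, 121.1321029663086) (15.667228698730469, 142.13772583007812) 5.233861446380615
[[541.1, 30.3, 61.5], [560.0, 144.4, 61.5], [572.5, 143.4, 61.5], [555.0, 29.0, 61.5]] [557.60776172  89.86246772  61.5       ]
[array([571.16908217, 171.87688172,  58.        ]), array([544.39495467,   0.96766102,  58.        ])] 172.9936866611453 [557.78201842  86.42227137  58.        ]
mouth [510.28035142 374.23124627 122.        ] keeper tip [456.4979926  299.86953221 145.        ] stop [436.86126071 343.64004212 152.        ]
tin [367.79679677 390.2750654    0.        ] match [428.1058807  177.94019783  18.        ] hs [411.22284828 534.66498102   0.        ]
box [619.932073   251.81678912   0.        ] [657.96673648 168.04678697  70.        ]
```

>>> move_arm --plan '[[[0,0,0],[0.32,-0.115,-0.07],1],[[0,0,0],[0.32,-0.115,-0.07],1],[[0,0,0],[0.32,-0.115,-0.07],1],[[0,0,0],[0.32,-0.115,-0.07],1],[[0,0,0],[0.32,-0.115,-0.07],1]]'

```text
t: 2.12
eef_pos: [520.6, 289.8, 278.3]
tcp_rot: [3.141, -0.0, 1.571]
ft_force: [1.3, -0.1, -0.4]
opening: 0.998
grip_force: 0.0
```

>>> move_arm --plan '[[[0,0,0],[0,0,0],1],[[0,0,0],[0,0,0],1]]'

```text
t: 2.38
eef_pos: [521.4, 287.9, 277.4]
tcp_rot: [-3.141, 0.0, 1.571]
ft_force: [0.1, -0.3, 0.4]
opening: 0.998
grip_force: 0.0
```

```bash
python3 - <<'E'
from h import *
p=shot('wrist','w1.png')
np.save('w1.npy',p['extrinsics'])
print(proj(p,[510,374,122]), np.round(p['extrinsics'],3).tolist())
for n in ('mouth','catch','keeper'):
    for r in eyes.cut_out(p,n)[:2]: print(n,r['score'],r['uv'],r['mask'].sum())
E
```

```text
[307.74595681 125.69663296] [[1.0, -0.001, -0.0, 520.359], [0.001, 0.956, 0.293, 371.379], [-0.0, -0.293, 0.956, 447.818], [0.0, 0.0, 0.0, 1.0]]
mouth 0.69 [307.5, 140.6] 20926
catch 0.95 [244.7, 199.9] 709
keeper 0.89 [305.9, 146.3] 21063
keeper 0.42 [343.8, 335.2] 3495
```

View pics/w1.png

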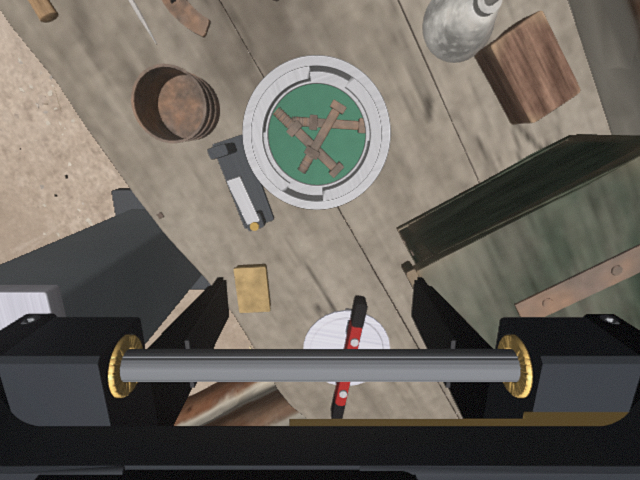

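```bash
python3 - <<'E'
from h import *
img=cv2.imread('pics/w1.png')
p=dict(K=np.array([[363.0,0,319.7],[0,363,240.3],[0,0,1]]),extrinsics=np.load('w1.npy'))
# rectify plane z=122 : 4px/mm, centre (515,370); up=+y
S=3.0;W=600;c=np.array([500,360.])
src=[];dst=[]
for dx,dy in((-90,-90),(90,-90),(90,90),(-90,90)):
    src.append(proj(p,[c[0]+dx,c[1]+dy,122])); dst.append([W/2+S*dx,W/2-S*dy])
H=cv2.getPerspectiveTransform(np.float32(src),np.float32(dst))
r=cv2.warpPerspective(img,H,(W,W),flags=cv2.INTER_CUBIC)
hsv=cv2.cvtColor(r,cv2.COLOR_BGR2HSV)
m=((hsv[...,1]<30)&(hsv[...,2]>165)).astype(np.uint8)
m=cv2.morphologyEx(m,cv2.MORPH_OPEN,np.ones((7,7)))
cs,_=cv2.findContours(m,cv2.RETR_EXTERNAL,cv2.CHAIN_APPROX_NONE)
cs=max(cs,key=cv2.contourArea); h=cv2.convexHull(cs)
(x,y),rad=cv2.minEnclosingCircle(h); e=cv2.fitEllipse(h)
w=lambda u:(c[0]+(u[0]-W/2)/S,c[1]-(u[1]-W/2)/S)
print('circ',w((x,y)),rad/S,'ell',w(e[0]),np.array(e[1])/S/2)
cv2.circle(r,(round(e[0][0]),round(e[0][1])),round(64*S),(0,0,255),1)
cv2.circle(r,(round(e[0][0]),round(e[0][1])),round(46.5*S),(0,0,255),1)
cv2.imwrite('pics/r1.png',r)
E
```

```text
circ (np.float64(517.1063334147135), np.float64(364.9735921223958)) 63.852945963541664 ell (np.float64(517.1433308919271), np.float64(365.00124104817706)) [63.61268107 63.64193726]
```

View pics/r1.png

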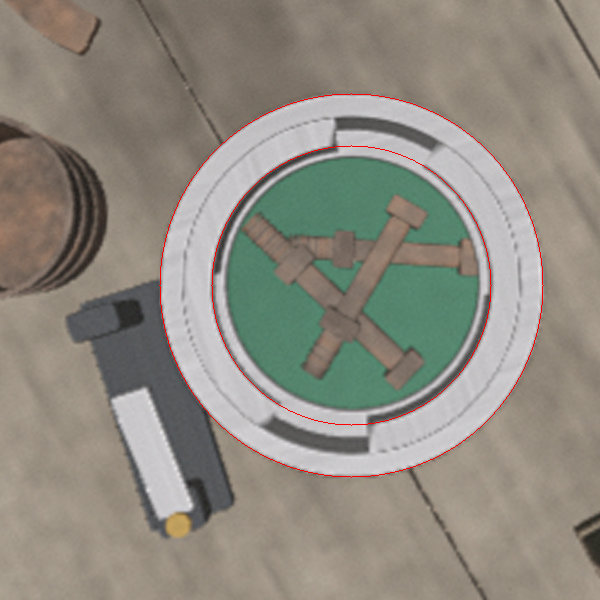

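```bash
python3 - <<'E'
from h import *
p=dict(K=np.array([[363.0,0,319.7],[0,363,240.3],[0,0,1]]),extrinsics=np.load('w1.npy'))
s=shot('scene')
o1,d1=ray(p,(399,230));o2,d2=ray(s,(264,177))
A=np.c_[d1,-d2];t=np.linalg.lstsq(A,o2-o1,rcond=None)[0];print(o1+d1*t[0],o2+d2*t[1])
w=dict(K=p['K'],extrinsics=np.array([[1.0,0,0,623.97],[0,.956,.293,83.47],[0,-.293,.956,385.06],[0,0,0,1]]))
for u in((350,0),(400,118),(500,310),(380,0)): print(u,[np.round(onz(w,u,z)[:2]) for z in(0,60,80,100)])
E
```

```text
[575.51238285 304.23177371 204.37789403] [569.23477031 300.65790418 203.94142143]
(350, 0) [array([652., 197.]), array([648., 180.]), array([646., 174.]), array([645., 168.])]
(400, 118) [array([705.,  94.]), array([692.,  92.]), array([688.,  92.]), array([684.,  91.])]
(500, 310) [array([ 837., -120.]), array([803., -89.]), array([792., -78.]), array([781., -68.])]
(380, 0) [array([680., 197.]), array([671., 180.]), array([668., 174.]), array([665., 168.])]
```

```bash
python3 - <<'E'
from h import *
p=dict(K=np.array([[363.0,0,319.7],[0,363,240.3],[0,0,1]]),extrinsics=np.load('w1.npy'))
s=shot('scene')
print(onz(p,(399,230),0),onz(s,(262,227),0))
for a,b in(((414,262),(264,177)),((414,262),(264,182))):
    o1,d1=ray(p,a);o2,d2=ray(s,b)
    A=np.c_[d1,-d2];t=np.linalg.lstsq(A,o2-o1,rcond=None)[0];print(o1+d1*t[0],o2+d2*t[1])
w=dict(K=p['K'],extrinsics=np.array([[1.0,0,0,623.97],[0,.956,.293,83.47],[0,-.293,.956,385.06],[0,0,0,1]]))
for u in((350,0),(370,0),(500,310),(540,310)): print(u,[np.round(onz(w,u,z)[:2]) for z in(0,120,140,160)])
E
```

```text
[621.81562299 247.85913656   0.        ] [616.72744623 248.34331961   0.        ]
[597.82867815 266.98639377 168.0736181 ] [592.62882072 263.98510487 167.75361908]
[603.832573   258.89595852 146.39335285] [598.60004347 255.8762862  146.07116612]
(350, 0) [array([652., 197.]), array([643., 162.]), array([642., 156.]), array([640., 150.])]
(370, 0) [array([670., 197.]), array([656., 162.]), array([653., 156.]), array([651., 150.])]
(500, 310) [array([ 837., -120.]), array([770., -57.]), array([759., -46.]), array([748., -36.])]
(540, 310) [array([ 884., -120.]), array([803., -57.]), array([789., -46.]), array([776., -36.])]
```

>>> move_arm --plan '[[[0,0,4],[-0.06,0.01,0.01],1],[[0,0,8.9],[-0.12,0.02,0.03],1],[[0,0,8.9],[-0.17,0.03,0.07],1],[[0,0,8.9],[-0.208,0.036,0.11],1],[[0,0,8.9],[-0.208,0.036,0.135],1]]'

```text
t: 3.3
eef_pos: [557.4, 76.9, 140.8]
tcp_rot: [-3.14, 0.001, 1.411]
ft_force: [0.9, 0.6, 0.7]
opening: 0.998
grip_force: 0.0
```

>>> move_arm --plan '[[[0,0,0],[0,0,0],1],[[0,0,0],[0,0,0],1],[[0,0,0],[0,0,0],1]]'

```text
t: 3.68
eef_pos: [558.0, 80.5, 143.9]
tcp_rot: [3.14, -0.0, 1.416]
ft_force: [0.1, -0.6, 0.6]
opening: 0.999
grip_force: 0.0
```

```bash
cat > lid.py <<'E'
from h import *
import sys
def findlid(p):
    m=eyes.cut_out(p,'lid')[0]['mask']
    hsv=cv2.cvtColor(p['img'],cv2.COLOR_RGB2HSV)
    red=(((hsv[...,0]<8)|(hsv[...,0]>172))&(hsv[...,1]>150)&(hsv[...,2]>60)&m).astype(np.uint8)
    return m,red
if __name__=='__main__':
    p=shot('wrist','w2.png');m,red=findlid(p)
    print(readout.state()['eef_pos'],readout.state()['tcp_rot'])
    E=np.array(p['extrinsics']);print(np.round(E,3).tolist())
    z=61.5;S=4;c=(557,87)
    src=[];dst=[]
    for dx,dy in((-60,-95),(60,-95),(60,95),(-60,95)):
        src.append(proj(p,[c[0]+dx,c[1]+dy,z])); dst.append([200+3*dx,300-3*dy])
    H=cv2.getPerspectiveTransform(np.float32(src),np.float32(dst))
    r=cv2.warpPerspective(p['img'][:,:,::-1],H,(400,600),flags=cv2.INTER_CUBIC)
    cv2.imwrite('pics/r2.png',r)
    # red top face
    rr=cv2.warpPerspective(red*255,H,(400,600))>127
    ys,xs=np.nonzero(rr); q=cv2.minAreaRect(np.c_[xs,ys].astype(np.float32))
    print('rect',q,'c',c[0]+(q[0][0]-200)/3,c[1]-(q[0][1]-300)/3,'size',np.array(q[1])/3)
    cv2.imwrite('pics/c2.png',np.hstack([r,cv2.cvtColor((rr*255).astype(np.uint8),cv2.COLOR_GRAY2BGR)]))
E
python3 lid.py
```

```text
[557.77698269  80.45611314 143.61898409] [ 3.13995998e+00 -2.88610602e-04  1.41609980e+00]
[[0.988, 0.147, 0.043, 569.393], [-0.154, 0.945, 0.289, 162.945], [0.002, -0.293, 0.956, 314.341], [0.0, 0.0, 0.0, 1.0]]
rect ((197.50888061523438, 301.0284729003906), (38.95064926147461, 346.0205078125), 9.211027145385742) c 556.1696268717448 86.6571756998698 size [ 12.98354975 115.34016927]
```

View pics/c2.png

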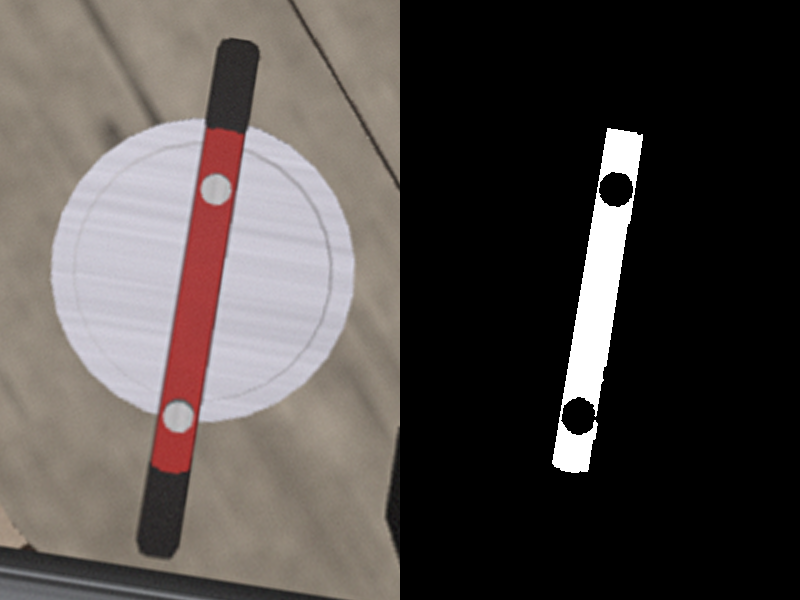

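>>> move_arm --plan '[[[0,0,0],[0.0062,-0.0025,0.04],1],[[0,0,0],[0.0062,-0.0025,0.09],1],[[0,0,0],[0.0062,-0.0025,0.111],0.2],[[0,0,0],[0.0062,-0.0025,0.111],-0.4],[[0,0,0],[0.0062,-0.0025,0.111],-1]]'

```text
t: 4.4
eef_pos: [556.6, 86.8, 32.8]
tcp_rot: [3.14, -0.0, 1.416]
ft_force: [-0.1, -0.4, -0.3]
opening: 0.742
grip_force: 0.0
```

>>> move_arm --plan '[[[0,0,0],[0,0,0],-1],[[0,0,0],[0,0,0],-1],[[0,0,0],[0,0,0],-1],[[0,0,0],[0,0,0],-1],[[0,0,0],[0,0,0],-1]]'

```text
t: 5.03
eef_pos: [556.0, 86.6, 31.7]
tcp_rot: [3.142, 0.0, 1.415]
ft_force: [0.5, 0.5, -0.6]
opening: 0.217
grip_force: 0.0
```

>>> move_arm --plan '[[[0,0,0],[0,0,0],-1],[[0,0,0],[0,0,0],-1],[[0,0,0],[0,0,0],-1],[[0,0,0],[0,0,0],-1]]'

```text
t: 5.52
eef_pos: [556.2, 86.6, 31.7]
tcp_rot: [3.141, -0.0, 1.415]
ft_force: [2.0, -0.0, 0.4]
opening: 0.144
grip_force: 30.0
```

>>> move_arm --plan '[[[0,0,0],[0,0,-0.03],-1],[[0,0,0],[0,0,-0.08],-1],[[0,0,0],[0,0,-0.13],-1],[[0,0,0],[0,0,-0.16],-1],[[0,0,0],[0,0,-0.16],-1]]'

```text
t: 6.15
eef_pos: [556.2, 86.6, 193.0]
tcp_rot: [3.139, -0.001, 1.416]
ft_force: [0.5, -0.1, -3.7]
opening: 0.143
grip_force: 30.0
```

```bash
python3 - <<'E'
from h import *
p=shot('wrist','w3.png');s=readout.state();print(s['eef_pos'],s['tcp_rot'],s['ft_force'],s['moment'],s['opening'],s['grip_force'])
print(np.round(p['extrinsics'],3).tolist())
E
```

```text
[555.55007591  86.58514789 191.1922102 ] [-3.14148087e+00  1.32719735e-05  1.41548890e+00] [-0.13448425  0.0700995  -4.64990822] [-0.03590972  0.03137295  0.01124516] 0.1478983467136976 29.99913990497589
[[0.988, 0.148, 0.043, 567.616], [-0.154, 0.945, 0.289, 169.067], [0.003, -0.293, 0.956, 363.408], [0.0, 0.0, 0.0, 1.0]]
```

View pics/w3.png

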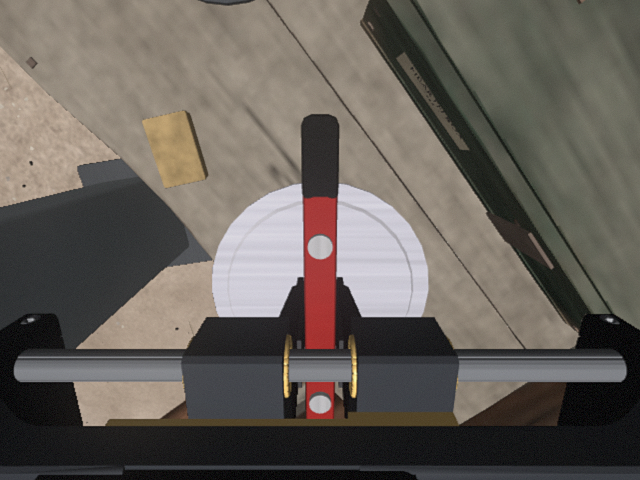

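>>> move_arm --plan '[[[0,0,1],[0.05,-0.015,0],-1],[[0,0,2],[0.105,-0.032,0],-1],[[0,0,3],[0.16,-0.0485,0],-1],[[0,0,3.6],[0.215,-0.065,0],-1],[[0,0,3.6],[0.255,-0.077,0],-1]]'

```text
t: 6.82
eef_pos: [517.8, 352.3, 188.7]
tcp_rot: [-3.138, 0.003, 1.354]
ft_force: [0.0, -0.3, -4.2]
opening: 0.147
grip_force: 30.0
```

>>> move_arm --plan '[[[0,0,0],[0.012,-0.005,0],-1],[[0,0,0],[0.012,-0.005,0],-1],[[0,0,0],[0.012,-0.005,0],-1],[[0,0,0],[0.012,-0.005,0],-1]]'

```text
t: 7.32
eef_pos: [517.5, 362.0, 191.5]
tcp_rot: [-3.142, 0.0, 1.351]
ft_force: [0.1, 0.9, -3.5]
opening: 0.146
grip_force: 30.0
```

```bash
python3 - <<'E'
from h import *
s=readout.state();print(s['eef_pos'],s['tcp_rot'],s['ft_force'],s['opening'])
p=shot('wrist','w4.png')
yaw=s['tcp_rot'][2];d=(np.array([517.1,365,0])-s['eef_pos'])
u=np.array([np.cos(yaw),np.sin(yaw),0]);v=np.array([np.sin(yaw),-np.cos(yaw),0]);print('need',d@u,d@v,np.degrees(yaw))
zt=s['eef_pos'][2]+29.8
end=onz(p,(320,115),zt); print('end from TCP along bar',(end-s['eef_pos'])@u,(end-s['eef_pos'])@v)
sc=shot('scene','s4.png');sd=shot('side')
a=cv2.resize(sc['img'][120:300,200:380],(540,540),interpolation=cv2.INTER_CUBIC);
cv2.imwrite('pics/m4.png',np.hstack([cv2.resize(p['img'][60:340,170:450],(400,400)),cv2.resize(a,(400,400))])[:,:,::-1])
E
```

```text
[517.450162   362.04300993 191.54345998] [-3.14150915e+00  3.08084333e-04  1.35119973e+00] [ 0.13461129  0.86190289 -3.51603791] 0.1458900495566657
need 2.8097012841778426 -0.9858916812957019 77.41804152331603
end from TCP along bar 88.14395233904186 -0.9727556863398767
```

View pics/m4.png

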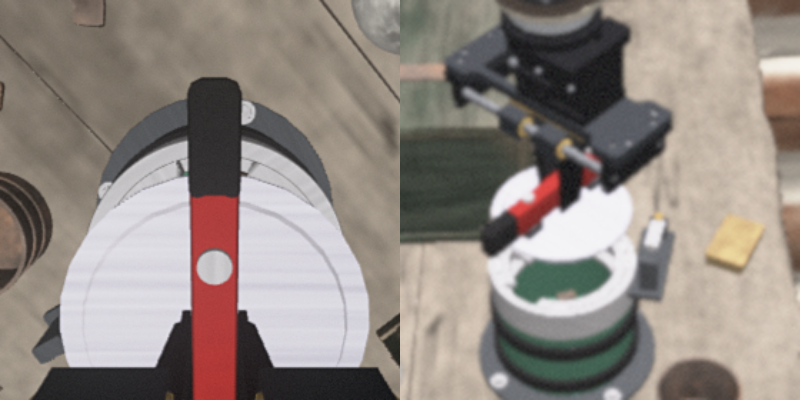

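>>> move_arm --plan '[[[0,0,0],[0.0027,0,0.01],-1],[[0,0,0],[0.0027,0,0.025],-1],[[0,0,0],[0.0027,0,0.032],-1],[[0,0,0],[0.0027,0,0.037],-1],[[0,0,0],[0.0027,0,0.041],-1]]'

```text
t: 8.1
eef_pos: [517.7, 365.9, 150.4]
tcp_rot: [3.142, 0.0, 1.353]
ft_force: [0.5, 0.7, -2.7]
opening: 0.148
grip_force: 30.0
```

>>> move_arm --plan '[[[0,0,0],[0,0,0.002],-1],[[0,0,0],[0,0,0.004],-1]]'

```text
t: 8.35
eef_pos: [517.8, 365.9, 146.8]
tcp_rot: [3.141, -0.0, 1.353]
ft_force: [-0.7, 0.6, -3.5]
opening: 0.145
grip_force: 30.0
```

>>> move_arm --plan '[[[0,0,0],[-0.0005,0,0.004],-1],[[0,0,0],[-0.0005,0,0.007],-1],[[0,0,0],[-0.0005,0,0.009],-1],[[0,0,0],[-0.0005,0,0.01],-1]]'

```text
t: 8.85
eef_pos: [517.6, 365.4, 136.5]
tcp_rot: [-3.142, 0.0, 1.353]
ft_force: [-0.0, 0.3, -3.9]
opening: 0.147
grip_force: 30.0
```

>>> move_arm --plan '[[[0,0,0],[0,0,0.001],-1],[[0,0,0],[0,0,0.001],-1]]'

```text
t: 9.1
eef_pos: [517.6, 365.4, 136.2]
tcp_rot: [3.141, -0.0, 1.353]
ft_force: [-2.0, -1.4, 4.0]
opening: 0.144
grip_force: 30.0
```

>>> move_arm --plan '[[[0,0,0],[0,0,0],-0.3],[[0,0,0],[0,0,0],-0.3],[[0,0,0],[0,0,0],-0.3],[[0,0,0],[0,0,0],-0.3]]'

```text
t: 9.6
eef_pos: [517.6, 365.4, 135.6]
tcp_rot: [3.141, -0.0, 1.353]
ft_force: [-0.8, 0.0, 0.0]
opening: 0.35
grip_force: 0.0
```

```bash
python3 - <<'E'
from h import *
s=readout.state();print(s['eef_pos'],s['tcp_rot'],s['ft_force'],s['opening'])
sc=shot('scene','s5.png');sd=shot('side','d5.png');p=shot('wrist')
cv2.imwrite('pics/m5.png',np.hstack([cv2.resize(sc['img'][140:320,130:370],(400,300)),cv2.resize(sd['img'][160:340,130:370],(400,300))])[:,:,::-1])
p1=dict(K=np.array([[363.0,0,319.7],[0,363,240.3],[0,0,1]]),extrinsics=np.load('w1.npy'))
print('block',onz(p1,(490,55),0),onz(p1,(530,122),0),'jug',onz(p1,(440,55),0))
E
```

```text
[517.59901166 365.3948282  135.64311933] [ 3.14145958e+00 -6.94925832e-05  1.35262943e+00] [-0.79191027  0.02333674  0.01236485] 0.34957240186922006
block [710.13457728 450.40315986   0.        ] [766.9036941 379.3897706   0.       ] jug [654.3616043  450.34606538   0.        ]
```

View pics/m5.png

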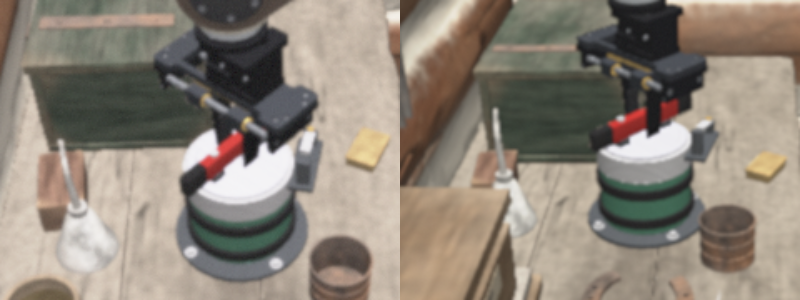

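```bash
python3 - <<'E'
from h import *
sc=shot('scene');sd=shot('side')
def tri(a,b):
    o1,d1=ray(sc,a);o2,d2=ray(sd,b);t=np.linalg.lstsq(np.c_[d1,-d2],o2-o1,rcond=None)[0];return np.round(o1+d1*t[0]),np.round(o2+d2*t[1])
print('tip',tri((167,225),(188,226)),'base',tri((183,294),(202,292)),onz(sc,(183,294),0))
E
```

```text
tip (array([681., 467., 169.]), array([680., 466., 169.])) base (array([644., 505.,  29.]), array([632., 494.,  28.])) [661.4567304  488.70260586   0.        ]
```

>>> move_arm --plan '[[[0,0,0],[0.03,0,0],-0.3],[[0,0,0],[0.06,0,0],-0.58],[[0,0,0],[0.072,0,0],-0.58],[[0,0,0],[0.072,0,0],-0.58],[[0,0,0],[0.072,0,0],-0.58]]'

```text
t: 10.48
eef_pos: [533.0, 434.8, 135.6]
tcp_rot: [-3.141, 0.001, 1.352]
ft_force: [-0.7, -0.2, -0.5]
opening: 0.209
grip_force: 0.0
```

```bash
python3 - <<'E'
import numpy as np
from h import *
s=readout.state();print(s['eef_pos'],np.degrees(s['tcp_rot']),s['ft_force'],s['opening'],s['joints'])
d=s['eef_pos'][:2]-np.array([517.6,365.2]);R=np.linalg.norm(d);print(R,np.degrees(np.arctan2(d[1],d[0])))
for a in range(5,35,5): print(a,np.round([(72*np.cos(np.radians(a))-72),72*np.sin(np.radians(a))],1))
E
```

```text
[532.97733242 434.81781546 135.58157038] [-1.79986597e+02  2.98736359e-02  7.74826961e+01] [-0.66767375 -0.24486687 -0.47913382] 0.20928757344138837 [ 5.88440456e-01  6.57522508e-01  1.46982231e+00 -2.25733499e-04
  1.01478619e+00  8.07027879e-01]
71.29588054027309 77.54438056485046
5 [-0.3  6.3]
10 [-1.1 12.5]
15 [-2.5 18.6]
20 [-4.3 24.6]
25 [-6.7 30.4]
30 [-9.6 36. ]
```

>>> move_arm --plan '[[[0,0,5],[-0.0003,0.0063,0],-0.58],[[0,0,10],[-0.0011,0.0125,0],-0.58],[[0,0,15],[-0.0025,0.0186,0],-0.58],[[0,0,20],[-0.0043,0.0246,0],-0.58],[[0,0,25],[-0.0067,0.0304,0],-0.58]]'

```text
t: 11.1
eef_pos: [561.3, 422.0, 135.8]
tcp_rot: [-3.141, -0.0, 0.913]
ft_force: [-1.4, 2.6, -0.2]
opening: 0.21
grip_force: 1.2
```

>>> move_arm --plan '[[[0,0,5],[-0.0003,0.0063,0],-0.58],[[0,0,10],[-0.0011,0.0125,0],-0.58],[[0,0,15],[-0.0025,0.0186,0],-0.58],[[0,0,20],[-0.0043,0.0246,0],-0.58]]'

```text
t: 11.6
eef_pos: [578.2, 404.0, 136.1]
tcp_rot: [-3.141, -0.001, 0.564]
ft_force: [-1.1, 5.0, 1.3]
opening: 0.211
grip_force: 2.5
```

>>> move_arm --plan '[[[0,0,4],[-0.0002,0.005,0],-0.58],[[0,0,8],[-0.0007,0.01,0],-0.58],[[0,0,12],[-0.0016,0.015,0],-0.58],[[0,0,15],[-0.0025,0.0186,0],-0.58],[[0,0,15],[-0.0025,0.0186,0],-0.58]]'

```text
t: 12.22
eef_pos: [586.2, 386.5, 135.9]
tcp_rot: [-3.141, -0.0, 0.305]
ft_force: [-0.2, 0.8, -0.5]
opening: 0.21
grip_force: 0.7
```

>>> move_arm --plan '[[[0,0,1],[0,0.0015,0],-0.58],[[0,0,2],[0,0.003,0],-0.58],[[0,0,2],[0,0.003,0],-0.58]]'

```text
t: 12.6
eef_pos: [587.0, 384.2, 135.6]
tcp_rot: [3.142, -0.0, 0.27]
ft_force: [-0.2, 2.8, 0.5]
opening: 0.211
grip_force: 1.4
```

```bash
python3 - <<'E'
from h import *
s=readout.state();print(s['eef_pos'],np.degrees(s['tcp_rot']),s['ft_force'],s['opening'],s['grip_force'])
p=shot('wrist','w6.png');sc=shot('scene','s6.png')
cv2.imwrite('pics/m6.png',np.hstack([cv2.resize(p['img'][100:480,0:507],(400,300)),cv2.resize(sc['img'][170:290,220:380],(400,300),interpolation=cv2.INTER_CUBIC)])[:,:,::-1])
E
```

```text
[587.04758185 384.1771824  135.64079496] [ 1.79997036e+02 -4.95634678e-04  1.54939844e+01] [-0.2291554   2.77562169  0.45376577] 0.21076140805352814 1.4220543229021132
```

View pics/m6.png

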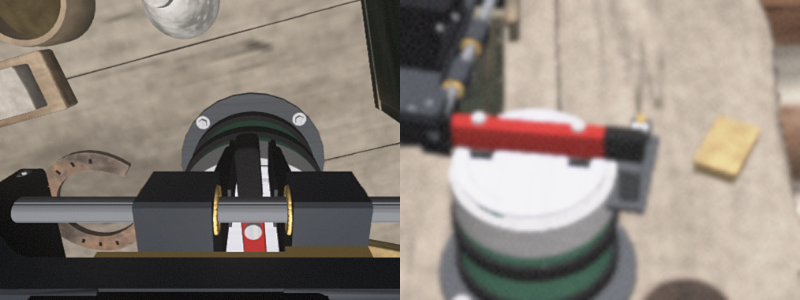

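>>> move_arm --plan '[[[0,0,1],[0,0.0015,0],-0.58],[[0,0,2],[0,0.003,0],-0.58],[[0,0,2],[0,0.003,0],-0.58]]'

```text
t: 13.08
eef_pos: [587.9, 380.9, 135.6]
tcp_rot: [3.141, 0.0, 0.235]
ft_force: [-0.1, -0.2, 0.5]
opening: 0.214
grip_force: 0.3
```

>>> move_arm --plan '[[[0,0,1],[0,0.0015,0],-0.58],[[0,0,2],[0,0.003,0],-0.58],[[0,0,2],[0,0.003,0],-0.58]]'

```text
t: 13.45
eef_pos: [588.4, 378.6, 135.7]
tcp_rot: [-3.141, 0.0, 0.2]
ft_force: [-1.4, 3.3, -0.2]
opening: 0.21
grip_force: 2.0
```

>>> move_arm --plan '[[[0,0,0.5],[0,0.0015,0],-0.58],[[0,0,1],[0,0.003,0],-0.58],[[0,0,1],[0,0.003,0],-0.58]]'

```text
t: 13.82
eef_pos: [588.6, 377.8, 136.2]
tcp_rot: [-3.138, -0.001, 0.183]
ft_force: [-5.1, 15.2, 1.4]
opening: 0.21
grip_force: 7.6
```

```bash
python3 - <<'E'
from h import *
s=readout.state();print(s['eef_pos'],np.degrees(s['tcp_rot']),s['ft_force'],s['opening'],s['grip_force'])
sc=shot('scene','s7.png');sd=shot('side','d7.png')
for p in (sc,sd):
    for r in eyes.cut_out(p,'catch')[:1]: print(r['score'],r['uv'],r['mask'].sum())
cv2.imwrite('pics/m7.png',np.hstack([cv2.resize(sc['img'][180:270,250:370],(400,300),interpolation=cv2.INTER_CUBIC),cv2.resize(sd['img'][190:280,250:370],(400,300),interpolation=cv2.INTER_CUBIC)])[:,:,::-1])
E
```

```text
[588.56535648 377.77414755 136.15398631] [-1.79802367e+02 -6.00421729e-02  1.05054324e+01] [-5.09813037 15.17720291  1.37401863] 0.21036890289254145 7.647500726161525
0.36 [315.8, 221.0] 22
```

View pics/m7.png

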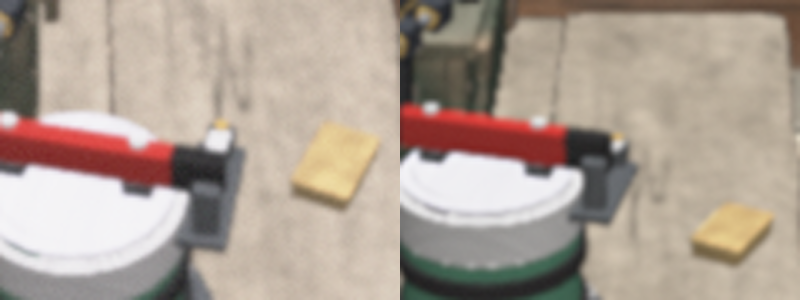

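>>> move_arm --plan '[[[0,0,0],[0,-0.004,0],-0.58],[[0,0,0],[0,-0.004,0],-0.4],[[0,0,0],[0,-0.004,-0.04],-0.4],[[0,0,0],[0,-0.004,-0.1],-0.4],[[0,0,0],[0,-0.004,-0.14],-0.4]]'

```text
t: 14.65
eef_pos: [589.0, 378.9, 278.5]
tcp_rot: [-3.142, -0.002, 0.183]
ft_force: [-0.1, 0.6, -0.2]
opening: 0.299
grip_force: 0.0
```

```bash
python3 - <<'E'
from h import *
s=readout.state();print(s['eef_pos'],np.degrees(s['tcp_rot']),s['ft_force'],s['opening'])
yaw=s['tcp_rot'][2];u=np.array([np.cos(yaw),np.sin(yaw),0]);v=np.array([np.sin(yaw),-np.cos(yaw),0])
d=np.array([445,342,0])-s['eef_pos'];print('keeper from tcp',d@u,d@v)
E
```

```text
[588.97874767 378.90420659 278.51450935] [-1.79998013e+02 -1.37193497e-01  1.04600149e+01] [-0.11430862  0.59657518 -0.23469614] 0.2985308495407336
keeper from tcp -148.2860192540036 10.151686493230457
```

>>> move_arm --plan '[[[0,0,0],[-0.06,0,0],-0.4],[[0,0,0],[-0.12,0,0],-0.4],[[0,0,0],[-0.17,0,0],-0.4],[[0,0,0],[-0.19,0,0],-0.4],[[0,0,0],[-0.19,0,0],-0.4]]'

```text
t: 15.28
eef_pos: [401.1, 344.4, 276.3]
tcp_rot: [3.141, -0.001, 0.184]
ft_force: [0.6, -0.3, -0.4]
opening: 0.301
grip_force: 0.0
```

```bash
python3 - <<'E'
from h import *
p=shot('wrist','w8.png');s=readout.state();print(s['eef_pos'],s['ft_force'])
k=proj(p,[445,342,150]);print(k)
for r in eyes.cut_out(p,'catch')[:2]: print(r['score'],r['uv'],r['mask'].sum())
x,y=[int(t) for t in k];x=max(100,min(x,540));y=max(75,min(y,405))
cv2.imwrite('pics/m8.png',cv2.resize(p['img'][y-75:y+75,x-100:x+100],(800,600),interpolation=cv2.INTER_CUBIC)[:,:,::-1])
E
```

```text
[402.03007556 344.67547281 276.13037116] [ 1.04811493 -0.08407867  0.24918281]
[333.12661132 179.84195796]
0.96 [372.1, 170.8] 767
```

View pics/m8.png

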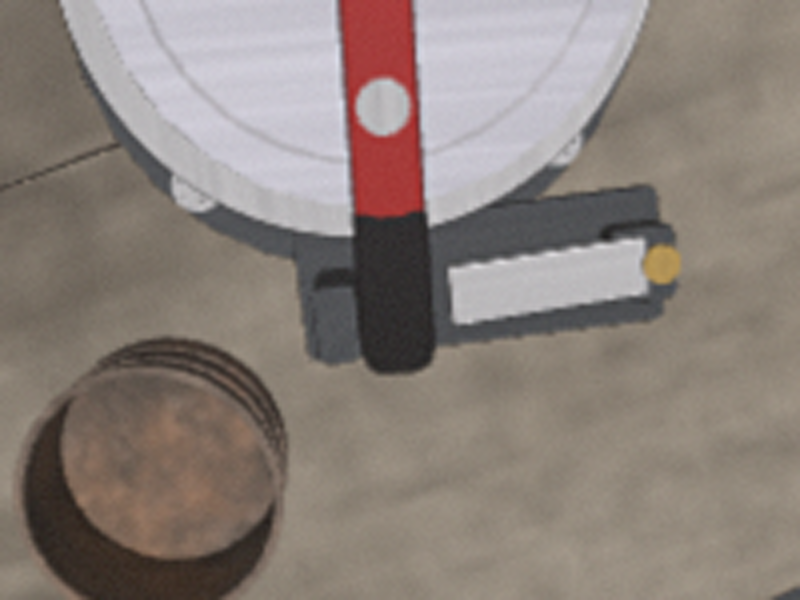

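The close view shows the bar's black end at (395,290), lying against the stop block at (330,320). The leaf tip at (450,295) is fully visible behind the bar with a gap, so the catch has snapped up. The robot is clear of everything.

```bash
python3 -c "
from h import *
print(env.job_done())"
```

```text
the job is handed in; nothing more can be done
None
```

The lid is seated flat in the barrel's mouth. Its bar was swung clockwise past the catch and now lies against the stop, with the catch up behind it. The bystanders were never touched, and I handed the job in at about 15 s.

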